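# Work the seized hold-open bolt free and clip the rack guard shut

## Robot

A 6-joint arm with a two-finger parallel gripper is mounted at the origin on a cart in front of the work surface, level with it; the furniture and walls round the work are solid. World frame = base frame: x ahead of the robot, y to its left, z up, the work surface at z = 0. Lengths are in m, angles in rad, forces in N, time in s.
With the tool pointing down it reaches from about 0.35 to 0.975 m from the base axis. Payload 4.9 kg.
Tool frame: the origin (TCP) lies on the front face of the gripper's body, between the roots of the fingers; the fingertips stand ctrl.finger_overhang ahead of it and the grasp point (between the pads) lies 54 mm ahead of it (ctrl.finger_overhang is the distance from the TCP to the fingertips, in m); z points along the fingers, y is the line along which they close (so a half turn about z gives the same grasp; the last joint's range is limited). The gripper opens to 85 mm and grips with 20 to 120 N. Pads are 22 mm wide; open, the fingers measure 114 mm over their backs; the gripper's body (76 mm by 85 mm) begins 54 mm behind the grasp point. The pads swing forward as they close: fully open they stand 13 mm farther back than shut.
Start: joints at [1.191, 0.053, 1.613, -0, 1.476, -0.119], TCP at [0.161, 0.604, 0.304] pointing down, gripper open.
Joint ranges: [-3.01, 3.01], [-1.01, 2.22], [0.06, 2.58], [-1.02, 4.17], [0.09, 2.62], [-3.14, 3.14]. Speed limits (rad/s): [2.57, 2.57, 3.14, 3.14, 3.14, 3.14].

## Interface

Orientations are given as a rotation vector (axis times angle).
In Python, from station import ctrl, vision gives the robot as it stands. The module is installed in compiled form; this text tells all that it offers.
- The arm moves only by the tool drive_tool, never from a script. Its argument "rows" is a list of rows, each a list of 2 entries, a list of its own where there are three numbers: the shift along the tool's x, y, z in m, then the turn about the tool's z in rad. A call has 1 to 10 rows; each row shifts and turns the commanded pose from where the row before left it, along the tool's axes as they then stand; what a row does not reach is not made up. A row lasts 1/10 s, in which the tool goes at most 50 mm and 8.59 degrees, less where a joint would pass 70% of its speed; a pose out of reach is approached as far as the arm can. A call with a gripper value outside its range is refused whole. "jaw" is the closure, from 0 (fully open) to 1 (shut), set as the call begins (left out, the last holds). The fingers move at their own pace and stop on an object; "grip_force" is the grip in N (left out, the last holds). Time passes only in rows, so rows that do not move let the fingers close. It gives the time, the measured TCP pose, the force, the opening and the grip force at its end, in the units of the state.
- ctrl.get_obs(): the state, without advancing time (a new reading comes with each control period).
- vision.get_image(name): name is "side" or "top"; returns a dict with "image" (480x640x3 uint8, blue, green, red), "vertical_fov" (degrees; the focal length in pixels is half the picture's height over the tangent of half this angle, whatever the lens; pixels are square), "cx", "cy" (the principal point, pixels), "R" (3x3) and "t" (3): a world point X has camera coordinates R X + t. Camera axes: x right, y down, z forward; pixel columns grow to the right and rows downward; lengths in m; the calibration is good to about 2 mm. A picture is of the moment at which its call begins. There is no depth.
- ctrl.finish_job(): hands the job in; it is judged then, once.
The state is a dict: "t": time; "q": joint angles; "dq": joint speeds; "effort": joint torques, N m; "tool_pos": TCP position; "tool_rot": TCP orientation; "contact_force": force on the tool from outside, world axes, zero at the start; "wrist_torque": the same for the moment, N m; "opening": finger opening in m; "grip_force": force on a finger pad.
Only numpy, scipy, OpenCV 4.12 (cv2) and the standard library are available. Lean on these libraries where they do the work, as an engineer would, in place of code of your own. Each camera call takes 0.05 s, during which the arm holds its last target. There are 200 camera calls.

## Task

The guard cover of the tube rack is held up by a seized slide bolt. Work the bolt free with short back-and-forth strokes, without forcing it, and run it fully back out from under the cover; then press the cover straight down until its clips snap and hold it down. Leave the bottle, the tape roll and the cup where they are.

Things in the scene. Friction and masses are not known exactly. Their poses are not given: they have to be found in the camera images.
- station: Fixed rack guard station: aluminium plate 120 x 410 x 12 mm (x, y, z), turned about z only. Origin at its underside (plate spans y -200 to +210 mm). At its -y end a grey bolt housing 90 x 130 mm (y -185 to -55 mm), top 52 mm above the worktop; at its +y end a clear guard cover over a pink tube rack.
- bolt (a joint): How far the bolt is drawn back (m), along the station's -y, away from the cover. About 0 at the start, 0.060 at its end stop. Seized: it drags 9 to 10 mm either way of 0 at 4 to 10 N, then jams hard. A long push never frees it. Each full stroke up to the jam, then up to the jam the other way, loosens it a step (half strokes do not); after 2 to 4 back strokes (varies, unseen) it runs to 0.060.
- yoke: Steel finger yoke fixed on the bolt, above the housing, moving with it: plate 60 x 72 mm with two upright cheeks, each 60 mm wide (x), 8 mm thick (y), 33 mm high above the plate, tops 92 mm above the worktop; 56 mm gap between them along y, open at both sides and above. Axes as the station's; origin at worktop level below the gap's middle. More than 60 N on it bends the bolt.
- yoke_mid (a point): Middle of the yoke's gap, on the top face of its plate, 59 mm above the worktop; moves with the bolt. Shut fingers put down here push the bolt either way against the insides of the cheeks (28 mm away, along the station's y). A push of about 17 N against the jam makes a full stroke; once free the bolt runs at 4 to 8 N.
- cover_pad (a point): Centre of the top face of the round grey press pad (60 mm across) on the clear guard cover (86 x 195 mm, long along y); 102 mm above the worktop when up, about 72 mm when clipped.
- cover (a joint): How far the cover is pressed down (m): 0 up on its springs, 0.032 at the bottom stop. Slides straight down on two posts; meets the bolt after 4 mm unless that is drawn back over 20 mm. From about 0.015 its two clip arms (middle of the long sides) ride over rims, up to about 18 N in all, and snap under them at 0.030: it then stays down when let go, else springs up.
- reagent_bottle: Small brown bottle with black cap, 48 mm across, 93 mm high, standing on the worktop to the left; origin under its base. Bystander.
- tape_roll: Roll of cream tape lying flat, 72 mm across, 19 mm high, behind the station, to the right; origin under it. Bystander.
- plastic_cup: Clear plastic cup, 76 mm across, 86 mm high, standing behind the station; origin under its base. Bystander.

How it is judged:
On the way, in this order (a step that is already met when the one before it is completed fails the run):
1. the bolt is run fully back, out from under the cover (value of joint bolt above 0.052 m), for 0.1 s.
2. the cover is pressed down past its clips (value of joint cover above 0.0285 m), for 0.2 s.
At the end, for the whole second after the job is handed in: The bolt is drawn back at least 52 of its 60 mm, and the cover is clipped: at least 28.5 mm below its raised height, at rest and staying there by itself (value of joint bolt above 0.052 m and value of joint cover above 0.0285 m and velocity of joint cover below 0.01 m/s); the robot touches nothing.
It fails at once if the bolt is forced: the fingers press on the yoke with more than 60 N (contact force between the fingers and yoke above 60 N).
It fails at once if a bystander is moved by more than 3 cm or tipped (distance of any of reagent_bottle, tape_roll, plastic_cup from where it was at the start of the episode above 0.03 m or angle between any of reagent_bottle, plastic_cup's own z axis and vertical above 0.5 rad).
It also fails if it takes over 54 s, if anything falls off the work surface, if the arm or the gripper's body presses on something with over 40 N, if the wrist force passes 120 N, or if a joint passes its speed limit or range.

## Working session

There is one attempt and no reset: what is moved stays moved. The work goes in short steps, Python scripts to look and compute and a tool call to move; the robot and the scene stay as the last step left them, time stands still between calls to the robot, and variables do not carry over. Pictures are saved under pics/ and viewed, at most 10 in all, crops included, and the job is handed in when it is done.

Besides the shell and the picture viewer there is one more tool, called after "Request:" by a JSON object that holds its "fn" and its "kwargs", one argument or row to a line. drive_tool: Moves the arm, as the interface text tells. Its arguments: {"type":"object","properties":{"rows":{"type":"array","items":{"type":"array"}},"jaw":{"type":"number"},"grip_force":{"type":"number"}},"required":["rows"]}

```bash
mkdir -p pics; python3 - <<'E'
from station import ctrl,vision
import cv2,numpy as np,pickle
o=ctrl.get_obs();print(o,ctrl.finger_overhang)
d={}
for n in("side","top"):
    v=vision.get_image(n);d[n]=v;cv2.imwrite(f"pics/{n}0.png",v["image"]);print(n,v["vertical_fov"],v["cx"],v["cy"],v["R"],v["t"])
pickle.dump(d,open("d0.pkl","wb"))
E
```

```text
{'t': 0.0, 'q': array([ 1.19099533e+00,  5.33706144e-02,  1.61427676e+00,  1.59787845e-05,
        1.47599675e+00, -1.19023474e-01]), 'dq': array([-0.00031376,  0.00055791,  0.00074758, -0.00018904, -0.00065036,
       -0.00018912]), 'effort': array([-2.67713011e-03, -3.93682516e+01, -3.70166159e+01, -2.18009386e-04,
        7.25971826e-03, -2.27988789e-05]), 'tool_pos': array([0.16098128, 0.60342941, 0.30266463]), 'tool_rot': array([-0.408403  , -3.1144058 ,  0.00311605]), 'contact_force': array([ 0.61180582,  0.58618401, -0.04776075]), 'wrist_torque': array([ 0.06134438, -0.03568281,  0.00953093]), 'grip_force': 0.0, 'opening': 0.08549386349554151} 0.0726
side 49.77395046066433 326.3756744253493 232.9984324139074 [[-0.91405915 -0.40549384 -0.00840394]
 [-0.24226219  0.56248801 -0.79051646]
 [ 0.32527667 -0.72054284 -0.61238314]] [0.5339856  0.22273949 0.86792   ]
top 47.37044916015846 329.28420793659404 231.15025626685764 [[-0.02274535 -0.99970939 -0.00798649]
 [-0.98913019  0.02366404 -0.14512576]
 [ 0.14527257  0.00459874 -0.98938098]] [-0.00241187  0.57779033  1.09678771]
```

View pics/top0.png

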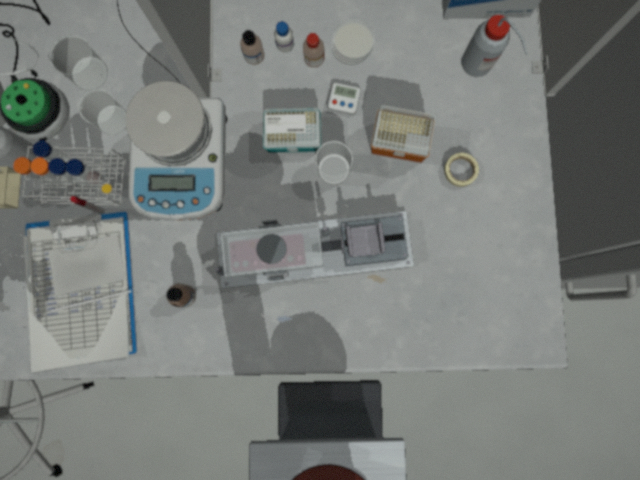

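View pics/side0.png

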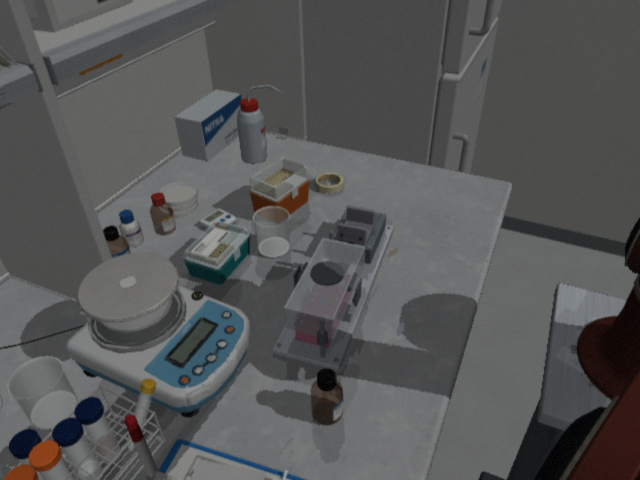

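Top view: station runs from about (220,258) to (412,240), with the dark press pad near (270,248) and the yoke near (364,240). The cup is at (334,163), the bottle at (180,294) and the tape at (461,169). Next I'll zoom in.

```bash
cat > h.py <<'E'
import numpy as np,cv2
def ray(v,u,w,z):
    f=240/np.tan(np.radians(v["vertical_fov"]/2))
    d=v["R"].T@np.array([(u-v["cx"])/f,(w-v["cy"])/f,1]); c=-v["R"].T@v["t"]
    return c+d*(z-c[2])/d[2]
E
python3 - <<'E'
import pickle,cv2,numpy as np
from h import ray
d=pickle.load(open("d0.pkl","rb"));v=d["top"];im=v["image"]
cv2.imwrite("pics/c1.png",cv2.resize(im[200:295,210:420],None,fx=3.8,fy=3.8,interpolation=cv2.INTER_CUBIC))
g=cv2.cvtColor(im,cv2.COLOR_BGR2GRAY)
m=(g<85).astype(np.uint8)*255; r=np.zeros_like(m); r[228:270,250:292]=m[228:270,250:292]
c=max(cv2.findContours(r,0,2)[0],key=cv2.contourArea)
(u,w),R=cv2.minEnclosingCircle(c);print(u,w,R,cv2.contourArea(c),ray(v,u,w,.102))
E
```

```text
270.75531005859375 248.3297882080078 14.012203216552734 406.0 [0.53744804 0.0995142  0.102     ]
```

View pics/c1.png

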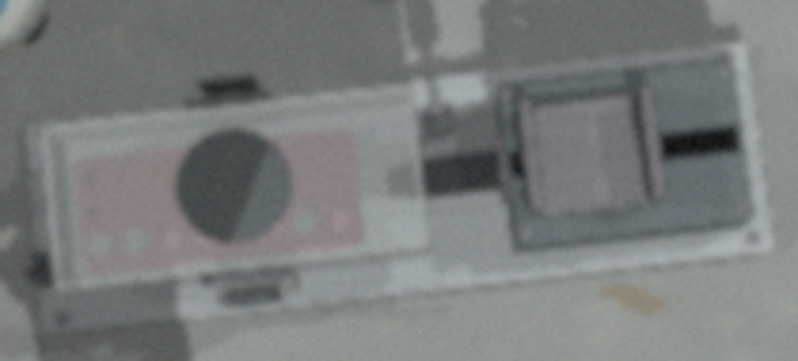

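Crop: pad centre at about (234,185) and yoke centre at about (587,155), which is full-image (271.6,248.7) and (364.5,240.8). The station's long edges slope about 6.5°.

```bash
python3 - <<'E'
import pickle,cv2,numpy as np
from h import ray
from station import ctrl
from scipy.spatial.transform import Rotation as Ro
v=pickle.load(open("d0.pkl","rb"))["top"]
P=lambda a,b,z:ray(v,210+a/3.8,200+b/3.8,z)
pad=P(234,185,.102);yk=P(587,155,.092);print("pad",pad,"yoke",yk)
for a,b in(((40,332),(770,248)),((35,125),(740,45))):
    e=P(*a,.012)-P(*b,.012);print("station +y yaw from world y (deg)",np.degrees(np.arctan2(-e[0],e[1])),np.linalg.norm(e))
e=pad-yk;print(np.degrees(np.arctan2(-e[0],e[1])),np.linalg.norm(e[:2]))
o=ctrl.get_obs();print(Ro.from_rotvec(o["tool_rot"]).as_matrix().round(3))
E
```

```text
pad [0.53670952 0.09790101 0.102     ] yoke [ 0.54926827 -0.08546023  0.092     ]
station +y yaw from world y (deg) 5.224137012114256 0.40834063718169805
station +y yaw from world y (deg) 5.182456657957125 0.400040654160243
3.918174729924327 0.1837908268622819
[[-0.966  0.258 -0.001]
 [ 0.258  0.966 -0.002]
 [ 0.    -0.002 -1.   ]]
```

Request:
{"fn": "drive_tool", "kwargs": {
  "rows": [
    [[0,0,0],0.136],
    [[0,0,0],0.136],
    [[0,0,0],0.136],
    [[0,0,0],0.136],
    [[0,0,0],0.136],
    [[0,0,0],0.136],
    [[0,0,0],0.136],
    [[0,0,0],0.136],
    [[0,0,0],0.132],
    [[0,0,0],0]
  ],
  "jaw": 1,
  "grip_force": 60
}}

```text
t: 1.1
tool_pos: [0.1611, 0.6036, 0.3032]
tool_rot: [2.119, 2.319, -0.002]
contact_force: [-0.8, -0.1, -0.4]
opening: 0.0003
grip_force: 0.0
```

Request:
{"fn": "drive_tool", "kwargs": {
  "rows": [
    [[-0.036,0.0162,0],0],
    [[-0.036,0.0162,0],0],
    [[-0.036,0.0162,0],0],
    [[-0.036,0.0162,0],0],
    [[-0.036,0.0162,0],0],
    [[-0.036,0.0162,0],0],
    [[-0.036,0.0162,0],0],
    [[-0.036,0.0162,0],0],
    [[-0.036,0.0162,0],0],
    [[-0.036,0.0162,0],0]
  ]
}}

```text
t: 2.1
tool_pos: [0.3552, 0.2584, 0.3038]
tool_rot: [2.115, 2.323, 0.0]
contact_force: [0.8, 0.1, 0.4]
opening: 0.0
grip_force: 0.0
```

Request:
{"fn": "drive_tool", "kwargs": {
  "rows": [
    [[-0.036,0.0162,0],0],
    [[-0.036,0.0162,0],0],
    [[-0.036,0.0162,0],0],
    [[-0.036,0.0162,0],0],
    [[-0.036,0.0162,0],0],
    [[-0.036,0.0162,0],0],
    [[-0.036,0.0162,0],0],
    [[-0.036,0.0162,0],0],
    [[-0.036,0.0162,0],0],
    [[0,0,0],0]
  ]
}}

```text
t: 3.1
tool_pos: [0.5303, -0.0531, 0.3035]
tool_rot: [2.121, 2.317, -0.002]
contact_force: [-0.7, 0.6, 0.7]
opening: 0.0002
grip_force: 0.0
```

```bash
cat > s.py <<'E'
from station import ctrl
import numpy as np
from scipy.spatial.transform import Rotation as Ro
o=ctrl.get_obs();R=Ro.from_rotvec(o["tool_rot"]).as_matrix();c=np.radians(5.2)
y=np.array([-np.sin(c),np.cos(c),0]);x=np.array([np.cos(c),np.sin(c),0])
p=o["tool_pos"];Y=np.array([.5493,-.0855,0])
print(o["t"],"rel yoke: station x,y",(p-Y)@x,(p-Y)@y,"z",p[2],"force xyz",o["contact_force"]@x,o["contact_force"]@y,o["contact_force"][2],"toolx yaw",np.degrees(np.arctan2(R[1,0],R[0,0])),"oh",ctrl.finger_overhang,o["opening"], "tilt",R[:2,2].round(4))
E
python3 s.py
```

```text
3.1 rel yoke: station x,y -0.015969680615528736 0.03398746107668245 z 0.30345034108085445 force xyz -0.6356289671546624 0.6197209497676671 0.7123008108631742 toolx yaw 95.06478709897692 oh 0.0726 0.00022131967709877092 tilt [-0.0005 -0.001 ]
```

Request:
{"fn": "drive_tool", "kwargs": {
  "rows": [
    [[-0.017,0.009,0.02],0],
    [[-0.017,0.009,0.02],0],
    [[0,0,0.03],0],
    [[0,0,0.03],0],
    [[0,0,0.02],0],
    [[0,0,0],0],
    [[0,0,0],0]
  ]
}}

```text
t: 3.8
tool_pos: [0.55, -0.0814, 0.184]
tool_rot: [-2.117, -2.321, 0.0]
contact_force: [0.4, -0.2, 0.9]
opening: 0.0001
grip_force: 0.0
```

```bash
python3 s.py; python3 - <<'E'
from station import vision
import cv2,numpy as np
a=vision.get_image("top")["image"][190:310,290:430]
b=vision.get_image("side")["image"][150:270,290:430]
cv2.imwrite("pics/c2.png",cv2.resize(np.hstack([a,b]),None,fx=2.8,fy=2.8,interpolation=cv2.INTER_CUBIC))
E
```

```text
3.8 rel yoke: station x,y 0.0010441553045392414 0.003990432828395859 z 0.18404761008576437 force xyz 0.3860076535976383 -0.2437640389554411 0.8583849160179793 toolx yaw 95.25693425325439 oh 0.0726 6.600456602286925e-05 tilt [-0.0006  0.0003]
```

View pics/c2.png

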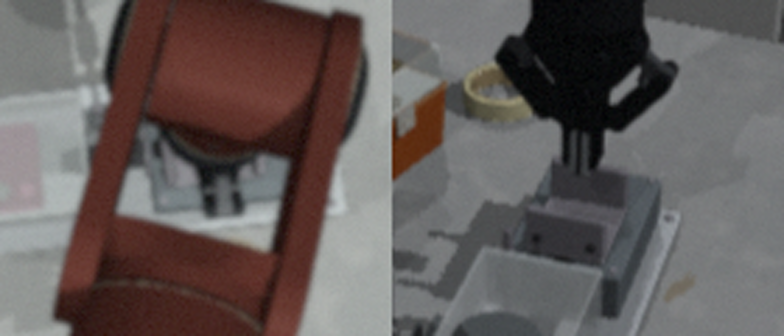

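Side crop: the shut fingertips at about (582,172) hang over the yoke gap, just ahead of the far cheek. Going down into the gap.

Request:
{"fn": "drive_tool", "kwargs": {
  "rows": [
    [[-0.004,0,0.01],0],
    [[0,0,0.012],0],
    [[0,0,0.012],0],
    [[0,0,0.01],0],
    [[0,0,0],0],
    [[0,0,0],0]
  ]
}}

```text
t: 4.5
tool_pos: [0.5503, -0.0858, 0.1392]
tool_rot: [-2.118, -2.318, 0.001]
contact_force: [-0.3, 0.3, 1.0]
opening: -0.0004
grip_force: 0.0
```

```bash
python3 s.py
```

```text
4.5 rel yoke: station x,y 0.0009257879854017866 -0.0004266855406716103 z 0.13924177084517575 force xyz -0.24862817591979408 0.2950865787886269 1.03124550962695 toolx yaw 95.16058165599269 oh 0.0726 -0.0003691692384166729 tilt [-0.0011  0.0004]
```

Request:
{"fn": "drive_tool", "kwargs": {
  "rows": [
    [[-0.004,0,0],0],
    [[-0.004,0,0],0],
    [[-0.004,0,0],0],
    [[-0.004,0,0],0],
    [[-0.002,0,0],0],
    [[-0.002,0,0],0],
    [[0,0,0],0]
  ]
}}

```text
t: 5.2
tool_pos: [0.5524, -0.1056, 0.1402]
tool_rot: [-2.119, -2.319, -0.001]
contact_force: [-0.5, 3.1, 2.2]
opening: -0.0003
grip_force: 1.6
```

```bash
python3 s.py
```

```text
5.2 rel yoke: station x,y 0.0013033119976363257 -0.020341369184934815 z 0.14015336548070526 force xyz -0.17864653994434537 3.1608678575636997 2.2260475574534984 toolx yaw 95.14742091477831 oh 0.0726 -0.00030661004154263925 tilt [0.0002 0.0009]
```

Request:
{"fn": "drive_tool", "kwargs": {
  "rows": [
    [[-0.0015,0,0],0],
    [[-0.0015,0,0],0],
    [[-0.0015,0,0],0],
    [[-0.0015,0,0],0],
    [[0,0,0],0]
  ]
}}

```text
t: 5.7
tool_pos: [0.553, -0.1121, 0.1401]
tool_rot: [2.119, 2.319, 0.0]
contact_force: [-0.2, 4.2, 2.6]
opening: -0.0001
grip_force: 1.7
```

Request:
{"fn": "drive_tool", "kwargs": {
  "rows": [
    [[-0.001,0,0],0],
    [[-0.001,0,0],0],
    [[0,0,0],0]
  ]
}}

```text
t: 6.0
tool_pos: [0.5531, -0.1134, 0.14]
tool_rot: [-2.119, -2.318, -0.002]
contact_force: [0.9, 5.1, 4.2]
opening: 0.0
grip_force: 3.0
```

Request:
{"fn": "drive_tool", "kwargs": {
  "rows": [
    [[-0.001,0,0],0],
    [[-0.001,0,0],0],
    [[0,0,0],0]
  ]
}}

```text
t: 6.3
tool_pos: [0.5533, -0.1145, 0.14]
tool_rot: [-2.118, -2.317, -0.004]
contact_force: [-1.2, 9.3, 5.5]
opening: 0.0003
grip_force: 4.8
```

Request:
{"fn": "drive_tool", "kwargs": {
  "rows": [
    [[-0.001,0,0],0],
    [[-0.001,0,0],0],
    [[0,0,0],0]
  ]
}}

```text
t: 6.6
tool_pos: [0.5533, -0.1151, 0.14]
tool_rot: [-2.116, -2.315, -0.007]
contact_force: [-1.5, 15.2, 6.2]
opening: -0.0001
grip_force: 7.7
```

Request:
{"fn": "drive_tool", "kwargs": {
  "rows": [
    [[-0.001,0,0],0],
    [[-0.001,0,0],0],
    [[0,0,0],0]
  ]
}}

```text
t: 6.9
tool_pos: [0.5534, -0.1156, 0.14]
tool_rot: [-2.114, -2.313, -0.011]
contact_force: [-2.5, 20.9, 9.8]
opening: -0.0
grip_force: 10.7
```

Request:
{"fn": "drive_tool", "kwargs": {
  "rows": [
    [[0.008,0,0],0],
    [[0.008,0,0],0],
    [[0.008,0,0],0],
    [[0.008,0,0],0],
    [[0.005,0,0],0],
    [[0.003,0,0],0],
    [[0.003,0,0],0],
    [[0.003,0,0],0],
    [[0.003,0,0],0],
    [[0,0,0],0]
  ]
}}

```text
t: 7.9
tool_pos: [0.549, -0.0709, 0.1397]
tool_rot: [-2.119, -2.319, 0.0]
contact_force: [-0.3, -4.3, -2.7]
opening: 0.0001
grip_force: 1.6
```

Request:
{"fn": "drive_tool", "kwargs": {
  "rows": [
    [[0.002,0,0],0],
    [[0.002,0,0],0],
    [[0.002,0,0],0],
    [[0,0,0],0]
  ]
}}

```text
t: 8.3
tool_pos: [0.5485, -0.0654, 0.1398]
tool_rot: [2.119, 2.319, -0.002]
contact_force: [-0.3, -6.2, -2.1]
opening: -0.0001
grip_force: 3.0
```

Request:
{"fn": "drive_tool", "kwargs": {
  "rows": [
    [[0.0015,0,0],0],
    [[0.0015,0,0],0],
    [[0,0,0],0]
  ]
}}

```text
t: 8.6
tool_pos: [0.5483, -0.0625, 0.1398]
tool_rot: [2.118, 2.319, -0.002]
contact_force: [-0.3, -6.1, -3.3]
opening: 0.0003
grip_force: 3.2
```

Request:
{"fn": "drive_tool", "kwargs": {
  "rows": [
    [[0.0015,0,0],0],
    [[0.0015,0,0],0],
    [[0,0,0],0]
  ]
}}

```text
t: 8.9
tool_pos: [0.5481, -0.0605, 0.1398]
tool_rot: [2.117, 2.317, -0.005]
contact_force: [0.1, -10.1, -3.2]
opening: -0.0001
grip_force: 5.1
```

Request:
{"fn": "drive_tool", "kwargs": {
  "rows": [
    [[0.0015,0,0],0],
    [[0.0015,0,0],0],
    [[0,0,0],0]
  ]
}}

```text
t: 9.2
tool_pos: [0.548, -0.0597, 0.1399]
tool_rot: [2.114, 2.314, -0.01]
contact_force: [1.4, -20.0, -4.4]
opening: 0.0002
grip_force: 9.5
```

Request:
{"fn": "drive_tool", "kwargs": {
  "rows": [
    [[-0.008,0,0],0],
    [[-0.01,0,0],0],
    [[-0.01,0,0],0],
    [[-0.007,0,0],0],
    [[-0.005,0,0],0],
    [[-0.005,0,0],0],
    [[-0.005,0,0],0],
    [[-0.005,0,0],0],
    [[-0.005,0,0],0],
    [[0,0,0],0]
  ]
}}

```text
t: 10.2
tool_pos: [0.5533, -0.1148, 0.1401]
tool_rot: [-2.118, -2.317, -0.004]
contact_force: [0.1, 7.9, 1.7]
opening: 0.0
grip_force: 4.1
```

Request:
{"fn": "drive_tool", "kwargs": {
  "rows": [
    [[-0.0015,0,0],0],
    [[-0.0015,0,0],0],
    [[0,0,0],0]
  ]
}}

```text
t: 10.5
tool_pos: [0.5534, -0.1154, 0.14]
tool_rot: [-2.115, -2.314, -0.009]
contact_force: [-0.5, 17.3, 6.2]
opening: 0.0
grip_force: 8.6
```

Still jams. One more nudge, then the forward stroke.

Request:
{"fn": "drive_tool", "kwargs": {
  "rows": [
    [[-0.001,0,0],0],
    [[0,0,0],0]
  ]
}}

```text
t: 10.7
tool_pos: [0.5534, -0.1156, 0.1401]
tool_rot: [-2.114, -2.313, -0.01]
contact_force: [-0.7, 20.7, 7.1]
opening: -0.0
grip_force: 10.1
```

Request:
{"fn": "drive_tool", "kwargs": {
  "rows": [
    [[0.008,0,0],0],
    [[0.01,0,0],0],
    [[0.01,0,0],0],
    [[0.007,0,0],0],
    [[0.005,0,0],0],
    [[0.005,0,0],0],
    [[0.005,0,0],0],
    [[0.005,0,0],0],
    [[0.005,0,0],0],
    [[0,0,0],0]
  ]
}}

```text
t: 11.7
tool_pos: [0.5481, -0.0606, 0.1398]
tool_rot: [2.118, 2.318, -0.003]
contact_force: [-0.6, -6.7, -1.0]
opening: 0.0002
grip_force: 3.2
```

Request:
{"fn": "drive_tool", "kwargs": {
  "rows": [
    [[0.0015,0,0],0],
    [[0.0015,0,0],0],
    [[0.001,0,0],0],
    [[0,0,0],0]
  ]
}}

```text
t: 12.1
tool_pos: [0.548, -0.0597, 0.1399]
tool_rot: [2.114, 2.314, -0.01]
contact_force: [0.8, -18.6, -5.2]
opening: -0.0004
grip_force: 9.1
```

Request:
{"fn": "drive_tool", "kwargs": {
  "rows": [
    [[0.0007,0,0],0],
    [[0,0,0],0]
  ]
}}

```text
t: 12.3
tool_pos: [0.548, -0.0596, 0.1399]
tool_rot: [2.114, 2.313, -0.011]
contact_force: [1.5, -20.3, -4.9]
opening: -0.0
grip_force: 10.1
```

Request:
{"fn": "drive_tool", "kwargs": {
  "rows": [
    [[-0.008,0,0],0],
    [[-0.01,0,0],0],
    [[-0.01,0,0],0],
    [[-0.007,0,0],0],
    [[-0.005,0,0],0],
    [[-0.005,0,0],0],
    [[-0.005,0,0],0],
    [[-0.005,0,0],0],
    [[-0.005,0,0],0],
    [[0,0,0],0]
  ]
}}

```text
t: 13.3
tool_pos: [0.5533, -0.1145, 0.14]
tool_rot: [-2.118, -2.318, -0.003]
contact_force: [-0.5, 6.1, 2.1]
opening: 0.0003
grip_force: 3.2
```

Request:
{"fn": "drive_tool", "kwargs": {
  "rows": [
    [[-0.0015,0,0],0],
    [[-0.0015,0,0],0],
    [[-0.001,0,0],0],
    [[0,0,0],0]
  ]
}}

```text
t: 13.7
tool_pos: [0.5533, -0.1154, 0.14]
tool_rot: [-2.114, -2.314, -0.009]
contact_force: [-1.5, 18.4, 6.3]
opening: -0.0001
grip_force: 9.1
```

Request:
{"fn": "drive_tool", "kwargs": {
  "rows": [
    [[-0.0007,0,0],0],
    [[0,0,0],0]
  ]
}}

```text
t: 13.9
tool_pos: [0.5534, -0.1156, 0.14]
tool_rot: [-2.113, -2.313, -0.01]
contact_force: [-2.3, 19.6, 6.8]
opening: 0.0002
grip_force: 10.1
```

Request:
{"fn": "drive_tool", "kwargs": {
  "rows": [
    [[0.008,0,0],0],
    [[0.01,0,0],0],
    [[0.01,0,0],0],
    [[0.007,0,0],0],
    [[0.005,0,0],0],
    [[0.005,0,0],0],
    [[0.005,0,0],0],
    [[0.005,0,0],0],
    [[0.005,0,0],0],
    [[0,0,0],0]
  ]
}}

```text
t: 14.9
tool_pos: [0.5481, -0.0607, 0.1398]
tool_rot: [2.118, 2.318, -0.003]
contact_force: [1.1, -6.6, -2.1]
opening: -0.0002
grip_force: 3.2
```

Request:
{"fn": "drive_tool", "kwargs": {
  "rows": [
    [[0.0015,0,0],0],
    [[0.0015,0,0],0],
    [[0.0015,0,0],0],
    [[0,0,0],0]
  ]
}}

```text
t: 15.3
tool_pos: [0.548, -0.0596, 0.14]
tool_rot: [2.114, 2.314, -0.011]
contact_force: [1.2, -20.1, -4.8]
opening: -0.0002
grip_force: 9.8
```

Request:
{"fn": "drive_tool", "kwargs": {
  "rows": [
    [[-0.008,0,0],0],
    [[-0.01,0,0],0],
    [[-0.01,0,0],0],
    [[-0.007,0,0],0],
    [[-0.005,0,0],0],
    [[-0.005,0,0],0],
    [[-0.005,0,0],0],
    [[-0.005,0,0],0],
    [[-0.005,0,0],0],
    [[0,0,0],0]
  ]
}}

```text
t: 16.3
tool_pos: [0.5533, -0.1151, 0.14]
tool_rot: [-2.119, -2.318, -0.002]
contact_force: [-0.1, 5.4, 1.2]
opening: -0.0001
grip_force: 2.4
```

Request:
{"fn": "drive_tool", "kwargs": {
  "rows": [
    [[-0.0015,0,0],0],
    [[-0.0015,0,0],0],
    [[-0.0015,0,0],0],
    [[0,0,0],0]
  ]
}}

```text
t: 16.7
tool_pos: [0.5536, -0.119, 0.14]
tool_rot: [-2.118, -2.318, -0.002]
contact_force: [0.1, 7.2, 1.9]
opening: -0.0001
grip_force: 3.2
```

It's free and running. Drawing it back to the stop.

Request:
{"fn": "drive_tool", "kwargs": {
  "rows": [
    [[-0.004,0,0],0],
    [[-0.004,0,0],0],
    [[-0.004,0,0],0],
    [[-0.004,0,0],0],
    [[-0.004,0,0],0],
    [[-0.004,0,0],0],
    [[-0.004,0,0],0],
    [[-0.004,0,0],0],
    [[-0.004,0,0],0],
    [[0,0,0],0]
  ]
}}

```text
t: 17.7
tool_pos: [0.5569, -0.1566, 0.1399]
tool_rot: [2.119, 2.318, -0.001]
contact_force: [0.7, 2.3, 0.9]
opening: 0.0001
grip_force: 0.7
```

Request:
{"fn": "drive_tool", "kwargs": {
  "rows": [
    [[-0.002,0,0],0],
    [[-0.002,0,0],0],
    [[-0.002,0,0],0],
    [[-0.002,0,0],0],
    [[0,0,0],0]
  ]
}}

```text
t: 18.2
tool_pos: [0.5575, -0.164, 0.1399]
tool_rot: [2.119, 2.319, -0.001]
contact_force: [1.1, 3.8, 0.8]
opening: -0.0002
grip_force: 1.5
```

Request:
{"fn": "drive_tool", "kwargs": {
  "rows": [
    [[-0.002,0,0],0],
    [[-0.001,0,0],0],
    [[0,0,0],0]
  ]
}}

```text
t: 18.5
tool_pos: [0.5576, -0.1647, 0.1399]
tool_rot: [-2.117, -2.316, -0.004]
contact_force: [-0.0, 11.3, 5.0]
opening: -0.0
grip_force: 5.8
```

Request:
{"fn": "drive_tool", "kwargs": {
  "rows": [
    [[-0.001,0,0],0],
    [[-0.001,0,0],0],
    [[0,0,0],0]
  ]
}}

```text
t: 18.8
tool_pos: [0.5577, -0.1651, 0.1399]
tool_rot: [-2.114, -2.314, -0.008]
contact_force: [-1.5, 17.9, 7.0]
opening: 0.0001
grip_force: 9.0
```

At the stop. Centre in the gap, lift and go over the pad.

Request:
{"fn": "drive_tool", "kwargs": {
  "rows": [
    [[0.01,0,0],0],
    [[0.01,0,0],0],
    [[0,0,-0.02],0],
    [[0,0,-0.03],0],
    [[0,0,-0.03],0],
    [[0.02,0,0],0],
    [[0.04,0,0],0],
    [[0.04,0,0],0],
    [[0.04,0,0],0],
    [[0.04,0,0],0]
  ]
}}

```text
t: 19.8
tool_pos: [0.5395, 0.0315, 0.2198]
tool_rot: [2.119, 2.317, -0.002]
contact_force: [1.0, -0.6, -0.0]
opening: 0.0
grip_force: 0.0
```

Request:
{"fn": "drive_tool", "kwargs": {
  "rows": [
    [[0.04,0,0],0],
    [[0.02,0,0],0],
    [[0,0,0],0],
    [[0,0,0],0]
  ]
}}

```text
t: 20.2
tool_pos: [0.5345, 0.09, 0.2197]
tool_rot: [2.118, 2.319, -0.002]
contact_force: [0.6, -1.0, -0.7]
opening: -0.0003
grip_force: 0.0
```

```bash
python3 s.py; python3 - <<'E'
from station import vision
import cv2,numpy as np
a=vision.get_image("top")["image"][190:310,210:430]
b=vision.get_image("side")["image"][150:390,250:470]
cv2.imwrite("pics/c3.png",cv2.resize(np.vstack([a,b]),None,fx=1.6,fy=1.6,interpolation=cv2.INTER_CUBIC))
E
```

```text
20.2 rel yoke: station x,y 0.0011655043542791906 0.1761264787257463 z 0.21970610614515823 force xyz 0.5101851322544271 -1.009585092953848 -0.7295887746720555 toolx yaw 95.19708084309386 oh 0.0726 -0.0002993195105242486 tilt [-0.     -0.0015]
```

View pics/c3.png

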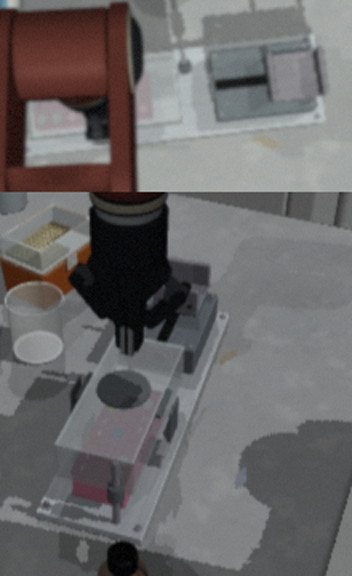

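The yoke has moved fully back, at about (300,75) in the crop. The fingertips hang near the pad at (125,345). Shift 8 mm and press down.

Request:
{"fn": "drive_tool", "kwargs": {
  "rows": [
    [[0.008,0.002,0],0],
    [[0,0,0.02],0],
    [[0,0,0.02],0],
    [[0,0,0.008],0],
    [[0,0,0.004],0],
    [[0,0,0.004],0],
    [[0,0,0.003],0],
    [[0,0,0],0]
  ]
}}

```text
t: 21.1
tool_pos: [0.5361, 0.0983, 0.1613]
tool_rot: [2.119, 2.319, -0.0]
contact_force: [-2.6, -2.1, 3.5]
opening: 0.0001
grip_force: 2.1
```

Request:
{"fn": "drive_tool", "kwargs": {
  "rows": [
    [[0,0,0.003],0],
    [[0,0,0.003],0],
    [[0,0,0.003],0],
    [[0,0,0],0]
  ]
}}

```text
t: 21.5
tool_pos: [0.5364, 0.0984, 0.1532]
tool_rot: [2.118, 2.318, 0.001]
contact_force: [-3.3, -1.1, 6.6]
opening: -0.0001
grip_force: 3.5
```

Request:
{"fn": "drive_tool", "kwargs": {
  "rows": [
    [[0,0,0.003],0],
    [[0,0,0.003],0],
    [[0,0,0.002],0],
    [[0,0,0],0],
    [[0,0,0],0]
  ]
}}

```text
t: 22.0
tool_pos: [0.5366, 0.0984, 0.1454]
tool_rot: [2.118, 2.318, 0.002]
contact_force: [-3.8, -1.2, 7.6]
opening: 0.0001
grip_force: 3.8
```

Request:
{"fn": "drive_tool", "kwargs": {
  "rows": [
    [[0,0,0.002],0],
    [[0,0,0.002],0],
    [[0,0,0],0],
    [[0,0,0],0]
  ]
}}

```text
t: 22.4
tool_pos: [0.5371, 0.0986, 0.1426]
tool_rot: [2.118, 2.318, 0.003]
contact_force: [-5.4, -2.6, 13.5]
opening: 0.0002
grip_force: 6.8
```

Request:
{"fn": "drive_tool", "kwargs": {
  "rows": [
    [[0,0,0.002],0],
    [[0,0,0.002],0],
    [[0,0,0],0],
    [[0,0,0],0],
    [[0,0,0],0]
  ]
}}

```text
t: 22.9
tool_pos: [0.5374, 0.0986, 0.1424]
tool_rot: [2.118, 2.319, 0.001]
contact_force: [-16.8, -1.5, 33.8]
opening: 0.0002
grip_force: 17.0
```

At the bottom stop. Lift off and check.

Request:
{"fn": "drive_tool", "kwargs": {
  "rows": [
    [[0,0,-0.005],0],
    [[0,0,-0.01],0],
    [[0,0,-0.03],0],
    [[0,0,-0.03],0],
    [[0,0,-0.03],0],
    [[0,0,-0.03],0],
    [[0,0,0],0],
    [[0,0,0],0],
    [[0,0,0],0]
  ]
}}

```text
t: 23.8
tool_pos: [0.5352, 0.0985, 0.269]
tool_rot: [-2.118, -2.318, 0.003]
contact_force: [-0.7, 0.7, -0.3]
opening: -0.0001
grip_force: 0.0
```

```bash
python3 s.py; python3 - <<'E'
from station import vision
import cv2,numpy as np,pickle
from h import ray
v=vision.get_image("side");b=v["image"][150:390,250:470]
a=pickle.load(open("d0.pkl","rb"))["side"]["image"][150:390,250:470]
cv2.imwrite("pics/c4.png",cv2.resize(np.hstack([a,b]),None,fx=1.8,fy=1.8,interpolation=cv2.INTER_CUBIC))
f=240/np.tan(np.radians(v["vertical_fov"]/2))
for z in(.102,.071):
    c=v["R"]@np.array([.537,.098,z])+v["t"];print(z,((c[:2]/c[2]*f+[v["cx"],v["cy"]])-[250,150])*1.8+[396,0])
E
```

```text
23.8 rel yoke: station x,y 0.0026545853685401963 0.18454906529452014 z 0.268994867848959 force xyz -0.6322543889980597 0.7418412836298927 -0.30045763315053475 toolx yaw 95.15950015256524 oh 0.0726 -7.05400716209235e-05 tilt [-0.0026  0.0001]
0.102 [536.07706197 218.13489389]
0.071 [536.28517039 241.30723269]
```

View pics/c4.png

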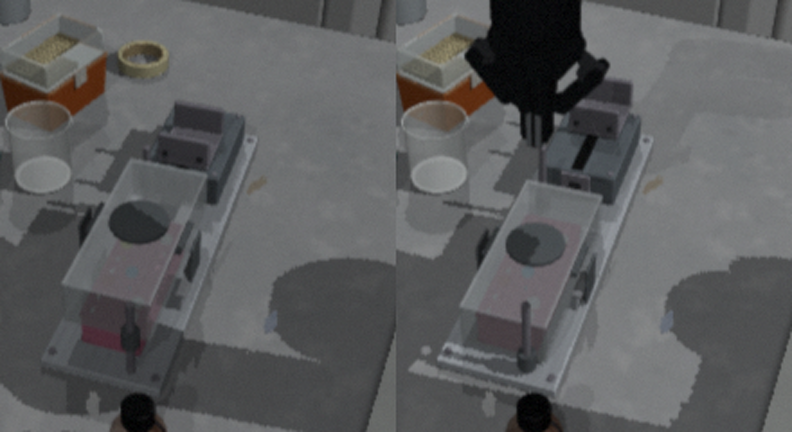

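The pad now sits at (536,244), matching the clipped height (predicted row 241, against 218 when up). The bolt is fully back and the cup and bottle haven't moved.

```bash
python3 -c "
from station import ctrl
print(ctrl.finish_job())"
```

```text
the job is handed in; nothing more can be done
None
```

Job handed in: the bolt came free on the fourth back stroke (about 21 N at most) and is drawn back to its stop; the cover stayed down at clipped height after I let go. The cup and bottle look unmoved; the gripper hid the tape roll in the last picture, but the arm never went near it.

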